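Clamp a swab tube in the bench clamp

TASK

Pull the long swab tube (not the short one) straight up out of its upright holder, stand it in the nest of the bench clamp and let go of it. Then pump the clamp's trigger, squeezing the loose black blade towards the fixed black blade and letting it spring back, until the rubber jaw comes up to the tube and its sprung pad is pushed in about half way, never all the way, which would crush the tube. Move the jaw with the trigger only, leave the other things on the counter where they are, and finish while still holding the trigger squeezed with the tube clamped.

Things in the scene. Friction and masses are not known exactly. Their poses are not given: they have to be found in the camera images.
- tube: The long swab tube: white, upright, 20 mm diameter, 150 mm tall in all; its top 28 mm is a grey cap of 24 mm diameter. 45 g nominal. Origin: centre of its underside, z along the tube to the cap. It starts standing in one of the two holders, its foot 10 mm above the counter, the top 90 mm standing out of the holder.
- short_tube: A swab tube of the same make, only 100 mm tall, standing in the other holder. Leave it alone. Origin: centre of its underside.
- holder_a: The holder of the long tube: fixed white round cup, 57 mm diameter (72 mm at the 4 mm thick foot flange), 70 mm tall, with one upright bore 25 mm wide and 60 mm deep. Origin: centre of its underside on the counter.
- holder_b: The holder of the short tube: the same shape as holder_a. Origin: centre of its underside.
- clamp: Bench clamp, fixed, varying place and yaw. Steel base 80 x 330 x 12 mm (x, y, z). A toothed steel rod 45 mm above the counter runs along its y through two white guides 66 mm tall and carries the jaw to +y, to the nest. Two upright black blades stand out to -x: the trigger (nearer -y, moves) and the handle (fixed). Pawl housing beside them: 85 mm tall, |x| under 17 mm. Origin: on the counter under the rod; z up.
- nest (a point): Centre of the nest floor, at (0, 115, 12) mm in the clamp's frame, same axes. The tube stands here: white lips (tops 24 mm above the counter) 14 mm away on the -y, -x and +x sides; to +y a fixed white V backstop, top 82 mm above the counter, that holds the tube's axis 3 mm to +y of this point. Play about 4 mm each way, 3 mm to +y; the jaw pushes the tube into the V.
- squeeze (a point): Where to squeeze, at (-75, -73, 45) mm in the clamp's frame, same axes: fixed midpoint of the two blades' outer faces at full squeeze. Squeeze along the clamp's y: outer faces at y = -112 mm + trigger travel (trigger blade) and y = -56 mm (handle blade); 56 mm over both at rest, 34 mm fully squeezed. Blades: x -100 to -50, z 20 to 70 mm, with free space around and under them.
- trigger_blade: The moving black trigger blade, 50 x 14 x 50 mm. Origin: its centre, which is at (-75, -105, 45) mm in the clamp's frame at rest and moves with the trigger towards +y.
- trigger (a joint): Trigger travel in m: 0 at rest, grows towards the handle blade to 0.022 (stop). Its spring pushes back with 1.8 N at rest, 3.1 N at full squeeze. A pawl drives the rod forward and on the way back clicks over the rod's teeth (6 mm pitch), so a full pump advances the rod by 12 to 24 mm. Let it come right back to 0 between pumps.
- rod (a joint): Advance of the rod in m, 0 to 0.078; starts anywhere from 0 to 0.022. A brake holds it with 4 N; the jaw first meets the seated tube at about 0.053. If the trigger is let go while the pad is pressed hard, the rod slips back until the pad pushes with 3 to 4 N.
- pad (a joint): How far the sprung pad of the jaw is pushed in, in m: 0 free, 0.007 half way, 0.014 all the way in. Spring 0.8 N at first touch plus 0.8 N per mm. Once the tube is against the V, every mm of trigger travel pushes it in by 1 mm.
- jaw_face: The jaw's black rubber face, 26 x 6 x 24 mm, at the front of the rod, 45 mm above the counter. Origin: its centre; its pressing face is 3 mm to +y of it. A steel pin behind it shows 14 mm when free and slides into the rod as the face is pushed in.
- tape_roll: Bystander: paper tape roll, 64 mm diameter, 25 mm tall. Origin: centre of its underside.
- dressing_box: Bystander: white box with a blue band, 60 x 100 x 40 mm. Origin: centre of its underside.
- spray_bottle: Bystander: white bottle, 60 mm diameter, 110 mm tall. Origin: centre of its underside.
- steel_bowl: Bystander: steel bowl, 130 mm across, 50 mm tall. Origin: centre of its underside.
- thermometer: Bystander: white handheld thermometer, 24 x 120 x 18 mm. Origin: centre of its underside.
- swab_jar: Bystander: glass jar, 64 mm diameter, 85 mm tall. Origin: centre of its underside.
There are look-alikes about, which are no part of the job. What is shaped like the tube but purple is not meant.

How it is judged:
On the way, in this order (a step that is already met when the one before it is completed fails the run):
1. the long tube is lifted clear of its holder (height (world z) of tube above 0.08 m), for 0.1 s.
2. the long tube stands upright in the nest, let go (horizontal distance between tube and nest below 0.008 m and height (world z) of tube below 0.018 m and angle between tube's own z axis and vertical below 0.12 rad and contact force between the fingers and tube below 0.2 N), for 0.2 s.
3. the trigger has brought the jaw up to the tube (value of joint pad above 0.001 m and contact force between jaw_face and tube above 0.8 N and contact force between the fingers and trigger_blade above 1 N), for 0.05 s.
At the end, for the whole second after the job is handed in: Long tube upright in the nest (axis within 8 mm, foot within 6 mm of its floor, tilt under 0.12 rad), untouched by the fingers; jaw presses it with over 2.5 N, pad pushed in 4 to 10.5 mm; fingers hold the trigger blade squeezed (over 2 N, over 2 mm in) (all of step 2 and value of joint pad between 0.004 and 0.0105 m and contact force between jaw_face and tube above 2.5 N and contact force between the fingers and trigger_blade above 2 N and value of joint trigger above 0.002 m); the arm keeps its last pose, push and grip.
It fails at once if the pad is pushed all the way in: the tube is crushed (value of joint pad above 0.013 m).
It fails at once if the robot pushes the jaw itself instead of using the trigger (contact force between the arm and jaw_face above 4 N).
It fails at once if the robot's fingers push the jaw itself instead of using the trigger (contact force between the fingers and jaw_face above 4 N).
It fails at once if something else on the counter is disturbed (distance of any of short_tube, tape_roll, dressing_box, spray_bottle, steel_bowl, thermometer, swab_jar from where it was at the start of the episode above 0.03 m).
It also fails if it takes over 64 s, if anything falls off the work surface, if the arm or the gripper's body presses on something with over 40 N, if the wrist force passes 120 N, or if a joint passes its speed limit or range.

ROBOT

A 7-joint arm with a two-finger parallel gripper is mounted at the origin on the work surface. World frame = base frame: x ahead of the robot, y to its left, z up, the work surface at z = 0. Lengths are in m, angles in rad, forces in N, time in s.
With the tool pointing down it reaches from about 0.4 to 0.85 m from the base axis. Payload 10.4 kg.
Tool frame: the origin (TCP) lies on the centre line of the jaws, within the pads' length; the fingertips stand r.tip_extent ahead of it and the grasp point (between the pads) lies 3 mm ahead of it (r.tip_extent is the distance from the TCP to the fingertips, in m); z points along the fingers, y is the direction in which the jaws open and shut (so a half turn about z gives the same grasp; the last joint's range is limited). The gripper opens to 87 mm and grips with 3 to 60 N. Pads are 19 mm wide; open, the fingers measure 117 mm over their backs; the gripper's body (75 mm by 190 mm) begins 51 mm behind the grasp point.
Start: joints at [-1.22, 0.332, -0.065, 1.46, 0.022, 1.35, -0.088], TCP at [0.228, 0.582, 0.245] pointing down, gripper open.
Joint ranges: [-2.6, 2.6], [-0.5, 2.12], [-1.47, 1.34], [0.16, 2.42], [-1.27, 4.41], [0.06, 2.06], [-2.6, 2.6]. Speed limits (rad/s): [2.22, 2.22, 2.79, 2.79, 3.14, 3.14, 3.14].

INTERFACE

Orientations are given as a unit quaternion [x, y, z, w].
In Python, from bench import r gives the robot as it stands. The module is installed in compiled form; this text tells all that it offers.
- The arm moves only by the shell command python3 -m jog 'ROWS' [FORCE]. ROWS is JSON, a list of rows, each a list of 5 numbers: the shift along the tool's x, y, z in cm, then the turn about the tool's z in rad, then the closure, from 0 (fully open) to 1 (shut). A call has exactly 10 rows; each row shifts and turns the pose as measured when the row begins, along the tool's axes as they then stand; what a row does not reach is not made up. A row lasts 1/10 s, in which the tool goes at most 50 mm and 8.59 degrees, less where a joint would pass 70% of its speed; a pose out of reach is approached as far as the arm can. A call with a gripper value outside its range is refused whole. The fingers move at their own pace and stop on an object; FORCE is the grip in N (left out, the last holds). Time passes only in rows, so rows that do not move let the fingers close, or fill a call up. It gives the time, the measured TCP pose, the force and the opening at its end, in the units of the state.
- r.read_state(): the state, without advancing time (a new reading comes with each control period).
- r.camera(name): name is "scene" or "top" or "wrist"; returns a dict with "pixels" (420x560x3 uint8, red, green, blue), "fx", "fy", "cx", "cy" (pixels), "camera_from_world" (4x4, takes a point from world to camera coordinates). Camera axes: x right, y up, looking along -z (the intrinsics and any distortion apply to the point x, -y, -z); pixel columns grow to the right and rows downward; lengths in m; the calibration is good to about 2 mm. The wrist camera is an equidistant fisheye: a pixel r from the principal point sees the ray r / f radians off the axis. A picture is of the moment at which its call begins. There is no depth.
- r.close_job(): hands the job in, once; it reports no verdict.
The state is a dict: "time": time; "joint_positions": joint angles; "joint_vel": joint speeds; "joint_torque": joint torques, N m; "ee_pos": TCP position; "eef_rot": TCP orientation; "ft_force": force on the tool from outside, world axes, zero at the start; "torque": the same for the moment, N m; "width": finger opening in m.
Only numpy, scipy, OpenCV 4.12 (cv2) and the standard library are available. Lean on these libraries where they do the work, as an engineer would, in place of code of your own. Each camera call takes 0.05 s, during which the arm holds its last target. There are 200 camera calls.

## Working session

There is one attempt and no reset: what is moved stays moved. The work goes in short steps, Python scripts to look and compute and a shell command to move; the robot and the scene stay as the last step left them, time stands still between calls to the robot, and variables do not carry over. Pictures are saved under pics/ and viewed, about 8 in all and at most 12, crops included, and the job is handed in when it is done.

```bash
mkdir -p pics; cat > h.py <<'E'
import numpy as np, cv2
from bench import r
def snap(n,f):
    c=r.camera(n); cv2.imwrite(f'pics/{f}.png',c['pixels'][:,:,::-1]); np.save(f'pics/{f}.npy',c,allow_pickle=True); return c
def load(f): return np.load(f'pics/{f}.npy',allow_pickle=True).item()
def ray(c,u,v,fish=False):
    M=np.array(c['camera_from_world']); R=M[:3,:3]; o=-R.T@M[:3,3]
    x=(u-c['cx'])/c['fx']; y=(v-c['cy'])/c['fy']
    if fish:
        t=np.hypot(x,y); s=np.sin(t)/t if t>1e-9 else 1; d=np.array([x*s,-y*s,-np.cos(t)])
    else: d=np.array([x,-y,-1.])
    d=R.T@d; return o,d/np.linalg.norm(d)
def onz(c,u,v,z,fish=False):
    o,d=ray(c,u,v,fish); return o+d*(z-o[2])/d[2]
def proj(c,p,fish=False):
    M=np.array(c['camera_from_world']); q=M[:3,:3]@np.array(p)+M[:3,3]; q=np.array([q[0],-q[1],-q[2]])
    if fish:
        a=np.hypot(q[0],q[1]); t=np.arctan2(a,q[2]); q=np.array([q[0]/a*t,q[1]/a*t,1])
    return c['cx']+c['fx']*q[0]/q[2], c['cy']+c['fy']*q[1]/q[2]
E
python3 - <<'E'
from h import *
for n in('scene','top','wrist'):
    c=snap(n,n+'0'); print(n,c['fx'],c['cx'],c['cy'],{k for k in c}, np.round(c['camera_from_world'],3).tolist())
print(r.read_state(), r.tip_extent)
a=cv2.imread('pics/scene0.png');b=cv2.imread('pics/top0.png')
cv2.imwrite('pics/both.png',cv2.resize(np.vstack([a,b]),None,fx=.71,fy=.71))
E
```

```text
scene 399.84923224492826 272.10303865420525 219.30283852026398 {'cy', 'camera_from_world', 'fy', 'fx', 'cx', 'pixels'} [[-0.48, 0.877, 0.003, 0.222], [-0.702, -0.386, 0.598, 0.361], [0.526, 0.285, 0.802, -1.381], [0.0, 0.0, 0.0, 1.0]]
top 405.1106152609027 283.57058260863505 204.93572597158726 {'cy', 'camera_from_world', 'fy', 'fx', 'cx', 'pixels'} [[-0.026, -0.999, -0.031, 0.066], [0.982, -0.032, 0.184, -0.559], [-0.184, -0.026, 0.983, -0.864], [0.0, 0.0, 0.0, 1.0]]
wrist 325.19226210127806 276.8697866599986 208.83020230631203 {'cy', 'camera_from_world', 'fy', 'fx', 'cx', 'pixels'} [[0.364, 0.931, -0.001, -0.624], [-0.903, 0.353, -0.244, 0.031], [-0.227, 0.09, 0.97, -0.389], [0.0, 0.0, 0.0, 1.0]]
{'time': 0.15, 'joint_positions': array([-1.21960209,  0.33272742, -0.06469376,  1.46070182,  0.02161782,
        1.34987247, -0.08850923]), 'joint_vel': array([ 7.04161076e-04, -2.50703013e-03, -3.75217137e-04, -1.06841709e-03,
       -5.55881560e-04, -3.77795028e-04,  9.23495161e-05]), 'joint_torque': array([ 1.71917920e-03, -6.23637056e+01,  2.53811083e-02, -3.90149832e+01,
       -6.13129511e-02,  3.71359626e-02,  6.79951063e-05]), 'ee_pos': array([0.22813739, 0.58161628, 0.24395847]), 'eef_rot': array([ 1.85808604e-01,  9.82585826e-01, -5.02489729e-04, -6.45305273e-05]), 'ft_force': array([-0.75384711, -0.52334954,  0.13331116]), 'torque': array([-0.04191744,  0.03335722,  0.04973482]), 'width': 0.08703377344132407} 0.022
```

View pics/top0.png

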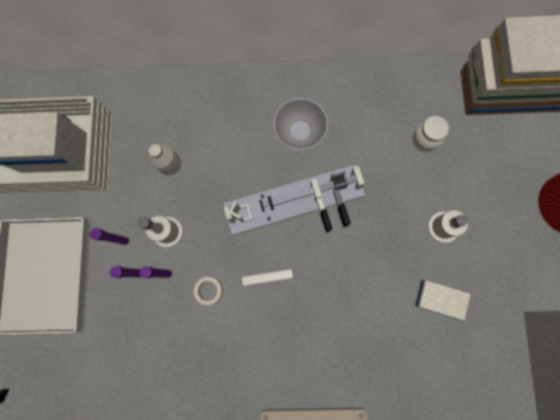

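View pics/scene0.png

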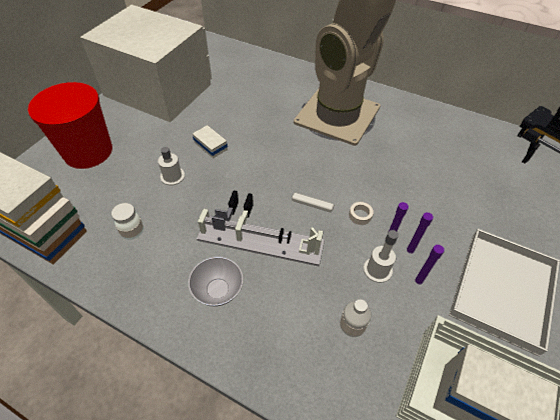

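The top view shows three kinds of look-alikes:
- White tubes with grey caps in holders, at top pixels (145,223) and (458,220).
- Purple tubes at about (95,235), (117,272) and (147,272).

The left tube has its cap further off its holder (20 px against 12 px), and it looks taller in the scene view at (388,240), so it should be the long one. The clamp's nest is at (238,212) and its blades at (325,220) and (342,215). I'll check this in a close crop.

```bash
python3 - <<'E'
import cv2,numpy as np
t=cv2.imread('pics/top0.png');s=cv2.imread('pics/scene0.png')
f=lambda im,x,y,w,h,k:cv2.resize(im[y:y+h,x:x+w],(w*k,h*k),interpolation=cv2.INTER_CUBIC)
A=np.hstack([f(t,125,205,65,50,4),f(s,355,220,65,70,4)[:200],f(s,145,140,65,50,4)])  # 780x200
B=f(t,215,155,160,85,5)[:400]
B=cv2.resize(B,(780,414))
cv2.imwrite('pics/crop.png',np.vstack([A,B]))
E
```

```text
(no output)
```

View pics/crop.png

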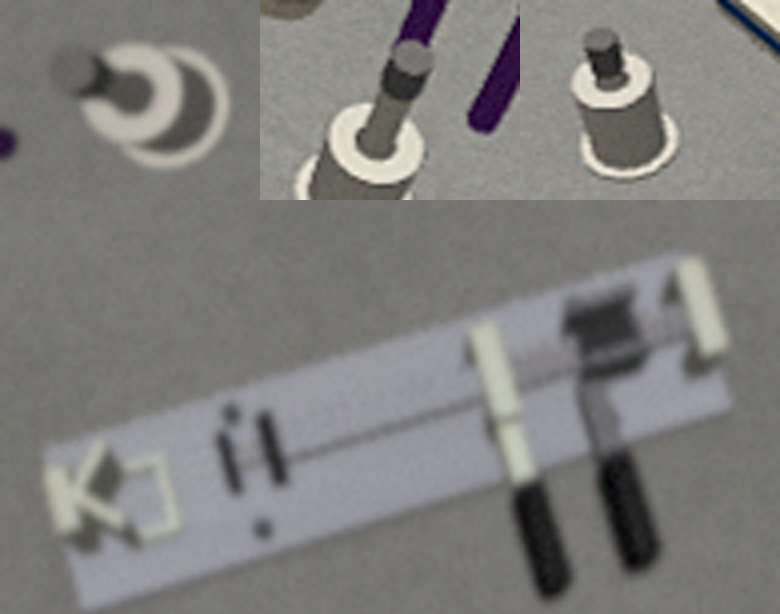

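The crop confirms it. The left tube shows white body plus cap well above its holder, and the right one shows barely more than the cap. Now I'll measure.

```bash
cat > m.py <<'E'
from h import *
t=load('top0');s=load('scene0')
def tri(p,q):
    (o1,d1),(o2,d2)=ray(t,*p),ray(s,*q)
    a,b=np.linalg.lstsq(np.stack([d1,-d2],1),o2-o1,rcond=None)[0]
    return (o1+a*d1+o2+b*d2)/2, np.linalg.norm(o1+a*d1-o2-b*d2)
print('cap',onz(t,144,223,.16),onz(s,393.2,234.5,.16),tri((144,223),(393.2,234.5)))
print('rim',onz(t,158.2,228.2,.07),onz(s,384.2,256.2,.07))
for c,n,(x,y,w,h) in((t,'top',(215,155,160,85)),(s,'scene',(185,195,150,75))):
    p=c['pixels'].astype(int); m=np.zeros(p.shape[:2],np.uint8)
    m[y:y+h,x:x+w]=((p[...,2]-p[...,0]>12)&(p[...,2]>90))[y:y+h,x:x+w]*255
    m=cv2.morphologyEx(m,cv2.MORPH_OPEN,np.ones((2,2)))
    k,l,st,_=cv2.connectedComponentsWithStats(m)
    vu=np.argwhere(m>0); g=np.array([onz(c,u,v,.012)[:2] for v,u in vu])*1000
    (cx,cy),wh,a=cv2.minAreaRect(g.astype(np.float32)); print(n,len(vu),cx,cy,wh,a)
    
E
python3 m.py
```

```text
cap [0.51265885 0.32703951 0.16      ] [0.51449097 0.33417696 0.16      ] (array([0.51246528, 0.33163936, 0.15529495]), np.float64(0.005668756861653806))
rim [0.5137662  0.32885049 0.07      ] [0.51535066 0.33500767 0.07      ]Traceback (most recent call last):
  File "m.py", line 15, in <module>
    (cx,cy),wh,a=cv2.minAreaRect(g.astype(np.float32)); print(n,len(vu),cx,cy,wh,a)
                 ~~~~~~~~~~~~~~~^^^^^^^^^^^^^^^^^^^^^^
cv2.error: OpenCV(4.12.0) /io/opencv/modules/imgproc/src/convhull.cpp:143: error: (-215:Assertion failed) total >= 0 && (depth == CV_32F || depth == CV_32S) in function 'convexHull'
```

```bash
sed -i 's/>12)&(p\[...,2\]>90)/>8)\&(p[...,2]>80)/' m.py; sed -i "s/    vu=/    print(n,c['pixels'][y+h\/\/2-5:y+h\/\/2+15:4,x+w\/\/3].tolist())\n    vu=/" m.py; python3 m.py
```

```text
cap [0.51265885 0.32703951 0.16      ] [0.51449097 0.33417696 0.16      ] (array([0.51246528, 0.33163936, 0.15529495]), np.float64(0.005668756861653806))
rim [0.5137662  0.32885049 0.07      ] [0.51535066 0.33500767 0.07      ]
top [[150, 151, 160], [102, 100, 107], [92, 91, 95], [118, 115, 119], [151, 150, 163]]
top 1909 579.1990966796875 24.754653930664062 (73.918701171875, 322.94647216796875) 14.96921157836914
scene [[157, 154, 140], [136, 136, 130], [165, 160, 155], [176, 172, 169], [182, 176, 175]]Traceback (most recent call last):
  File "m.py", line 16, in <module>
    (cx,cy),wh,a=cv2.minAreaRect(g.astype(np.float32)); print(n,len(vu),cx,cy,wh,a)
                 ~~~~~~~~~~~~~~~^^^^^^^^^^^^^^^^^^^^^^
cv2.error: OpenCV(4.12.0) /io/opencv/modules/imgproc/src/convhull.cpp:143: error: (-215:Assertion failed) total >= 0 && (depth == CV_32F || depth == CV_32S) in function 'convexHull'
```

```bash
python3 -m jog '[[0,0,0,-0.127,0],[0,0,0,-0.127,0],[0,0,0,-0.127,0],[0,0,0,-0.127,0],[0,0,0,-0.127,0],[-2,-3,0,0,0],[-2,-3,0,0,0],[-2,-3,0,0,0],[-2,-3,0,0,0],[-2,-3,0,0,0]]' 30
python3 -m jog '[[-2,-3,0,0,0],[-2,-3,0,0,0],[-2,-3,0,0,0],[-2,-3,0,0,0],[-1,-3,0,0,0],[0,-1,0,0,0],[0,0,0,0,0],[0,0,0,0,0],[0,0,0,0,0],[0,0,0,0,0]]'
python3 - <<'E'
from h import *
c=snap('wrist','w1'); s=r.read_state(); print(s['time'],s['ee_pos'],s['eef_rot'],s['ft_force'])
print(proj(c,[.513,.331,.16],True),proj(c,[.513,.331,.07],True))
E
```

```text
time: 1.15
ee_pos: [0.3643, 0.4653, 0.2399]
eef_rot: [-0.15, 0.989, -0.002, -0.003]
ft_force: [-0.2, 1.1, -0.4]
width: 0.0867
time: 2.15
ee_pos: [0.5035, 0.3308, 0.2377]
eef_rot: [-0.148, 0.989, -0.003, -0.005]
ft_force: [0.2, -0.1, 0.8]
width: 0.0868
2.2 [0.50341702 0.33098685 0.23769807] [-0.14786824  0.98899038 -0.00343921 -0.00460284] [-0.48297731  0.63753767  0.42392339]
(np.float64(274.2208071068827), np.float64(237.25863431255547)) (np.float64(275.5596330274585), np.float64(207.9137318879096))
```

View pics/w1.png

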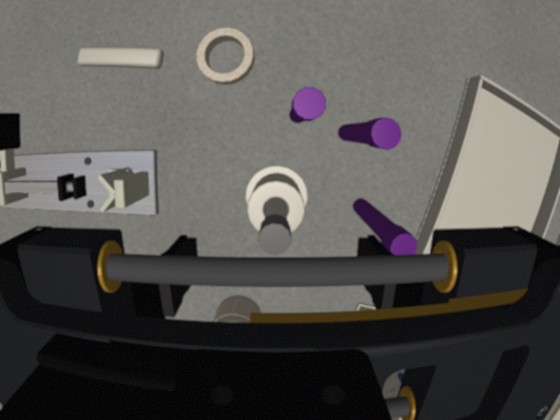

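Cap top is at (275,237) and the rim at (275,208), both within 1 px of the prediction for (0.513, 0.331). Purple tubes at (310,103), (385,133) and (402,243) are avoided by narrowing the opening. Now I centre and descend.

```bash
python3 -m jog '[[-0.9,-0.3,0,0.035,0.35],[0,0,0,0,0.35],[0,0,0,0,0.35],[0,0,1.5,0,0.35],[0,0,2,0,0.35],[0,0,2,0,0.35],[0,0,2,0,0.35],[0,0,1,0,0.35],[0,0,0,0,0.35],[0,0,0,0,0.35]]' 30
python3 - <<'E'
from h import *
c=load('w1'); print(onz(c,402,243,.15,True),[onz(c,u,v,z,True) for u,v,z in((156,151,.012),(157,214,.012))])
c=snap('wrist','w2');s=r.read_state();p=s['ee_pos'];print(p,s['eef_rot'],s['ft_force'],s['width'])
E
```

```text
time: 3.2
ee_pos: [0.511, 0.3311, 0.1451]
eef_rot: [-0.13, 0.991, -0.004, -0.005]
ft_force: [-0.0, 0.6, 0.3]
width: 0.0567
[0.49237588 0.42906566 0.15      ] [array([0.50190605, 0.17934256, 0.012     ]), array([0.57641693, 0.19795988, 0.012     ])]
[0.51106244 0.33115349 0.14524262] [-0.13038753  0.99144149 -0.00370737 -0.00539543] [ 0.34454949 -0.0647241  -0.18571984] 0.05671193893982075
```

```bash
python3 -m jog '[[-0.2,0,0,0,0.35],[0,0,0,0,1],[0,0,0,0,1],[0,0,0,0,1],[0,0,0,0,1],[0,0,0,0,1],[0,0,-1,0,1],[0,0,-1,0,1],[0,0,-1,0,1],[0,0,-1,0,1]]' 30
python3 -m jog '[[0,0,-1.5,0,1],[0,0,-1.5,0,1],[0,0,-1.5,0,1],[0,0,-1.5,0,1],[0,0,-0.8,0,1],[0,0,0,0,1],[0,0,0,0,1],[0,0,0,0,1],[0,0,0,0,1],[0,0,0,0,1]]'
python3 - <<'E'
from h import *
c=snap('wrist','w3');s=r.read_state();p=s['ee_pos'];print(p,s['eef_rot'],s['ft_force'],s['width'])
E
```

```text
time: 4.25
ee_pos: [0.5143, 0.3325, 0.1906]
eef_rot: [-0.13, 0.991, -0.003, -0.004]
ft_force: [-0.2, -0.9, -0.0]
width: 0.0229
time: 5.25
ee_pos: [0.5149, 0.3331, 0.2661]
eef_rot: [-0.13, 0.991, -0.002, -0.003]
ft_force: [-0.4, -0.3, -0.5]
width: 0.0229
[0.51487908 0.33306618 0.26596525] [-0.13034336  0.99146313 -0.00211969 -0.00264287] [ 0.01165937 -0.56381049 -0.79186364] 0.022888829697175126
```

```bash
python3 -m jog '[[0.1,-2,0,0,1],[0.1,-2,0,0,1],[0.1,-2,0,0,1],[0.1,-2,0,0,1],[0.1,-2,0,0,1],[0.1,-2,0,0,1],[0.1,-1,0,0,1],[0,0,0,0,1],[0,0,0,0,1],[0,0,0,0,1]]'
python3 - <<'E'
from h import *
c=snap('wrist','w4');s=r.read_state();p=s['ee_pos'];print(p,s['eef_rot'],s['ft_force'],s['width'])
E
```

```text
time: 6.3
ee_pos: [0.5409, 0.2036, 0.2637]
eef_rot: [-0.132, 0.991, -0.002, -0.005]
ft_force: [-0.0, -1.0, -1.1]
width: 0.0228
[0.54082618 0.20386188 0.26364119] [-0.13241828  0.99118018 -0.00216737 -0.00474836] [-0.4952146   0.43005334 -0.47658027] 0.02324274442853193
```

View pics/w4.png

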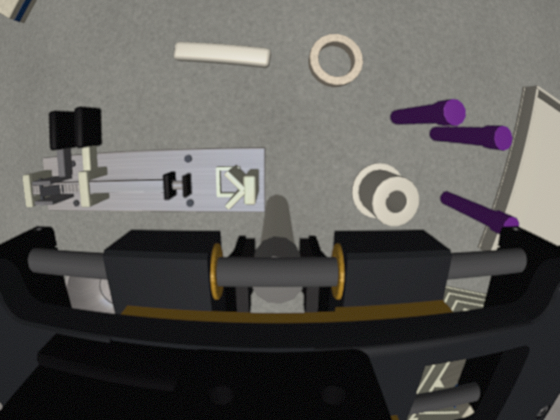

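```bash
python3 - <<'E'
import cv2
a=cv2.imread('pics/w4.png')[140:220,155:275]
cv2.imwrite('pics/w4c.png',cv2.resize(a,None,fx=6,fy=6,interpolation=cv2.INTER_CUBIC))
E
```

```text
(no output)
```

View pics/w4c.png

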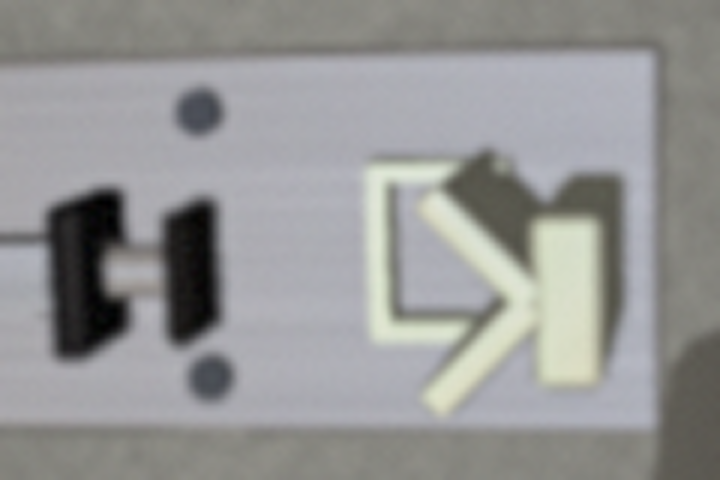

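```bash
python3 - <<'E'
from h import *
c=load('w4'); P=lambda u,v,z:onz(c,155+u/6,140+v/6,z,True)[:2]*1000
ot,ob=P(367,158,.024),P(373,343,.024); it,ib=P(388,182,.024),P(394,316,.024)
print('outer',ot,ob,np.linalg.norm(ot-ob),'inner',it,ib,np.linalg.norm(it-ib))
e1,e2=P(655,47,.012),P(657,430,.012); print('end',e1,e2,np.linalg.norm(e1-e2),(e1+e2)/2)
for a,b in((ot,ob),(it,ib),(e1,e2)): d=b-a; print('yaw',np.degrees(np.arctan2(d[1],d[0])))
# base long edges
a,b=P(0,63,.012),P(0,428,.012)
print('edge yaw',np.degrees(np.arctan2(*((e1-a)*[-1,1]))),np.degrees(np.arctan2(*((e2-b)*[-1,1]))))
X=np.array([np.cos(.262),np.sin(.262)]);Y=np.array([-X[1],X[0]])
print('nest',(it+ib)/2+14*Y,(ot+ob)/2+18*Y,(e1+e2)/2-50*Y)
print('Vapex',P(528,300,.082)-17*Y)
s=load('scene0');t=load('top0')
# check with top cam: lip corner crop
B=lambda u,v,z:onz(t,215+u/4.875,155+(v-200)/4.87,z)[:2]*1000
print('top lips',B(160,455,.024),B(182,528,.024))
E
```

```text
outer [536.65564305 126.37941377] [572.78551145 136.20340273] 37.44166328117853 inner [540.25797712 131.63332834] [566.27644827 139.11323627] 27.07230805844595
end [501.74863308 175.74006322] [578.0854564  196.43271523] 79.0916964138582 [539.91704474 186.08638922]
yaw 15.211401826919603
yaw 16.039124557971014
yaw 15.16672112832645
edge yaw 15.18376452118513 15.21252037995973
nest [549.64103327 148.89551669] [550.05834656 148.67713817] [552.86768556 137.79269499]
Vapex [548.73083143 151.55669707]
top lips [562.82796776 134.36122967] [527.10087467 124.21151381]
```

The view shows the white lips' outer corners at about (216,166) and (217,197), with the V to the right and the jaw at about (185,185). The lips and the V agree on the nest at (0.550, 0.149), yaw 15.2°. The base end implies the base isn't centred on the clamp origin, so I'm using the lips.

```bash
python3 -m jog '[[0.1,-1.2,0,0,1],[0.1,-1.2,0,0,1],[0.1,-1.2,0,0,1],[0.1,-1.2,0,0,1],[0.1,-0.6,0,0,1],[0,-0.1,0,0,1],[0,0,0,0,1],[0,0,0,0,1],[0,0,0,0,1],[0,0,0,0,1]]'
python3 - <<'E'
from h import *
c=snap('wrist','w5');snap('scene','s5');s=r.read_state();p=s['ee_pos'];print(p,s['eef_rot'],s['ft_force'],s['width'])
q=s['eef_rot'];from scipy.spatial.transform import Rotation as R
print('tool shift cm',R.from_quat(q).inv().apply(np.array([.5498,.1487,p[2]])-p)*100, 'down',R.from_quat(q).apply([0,0,1]))
E
```

```text
time: 7.35
ee_pos: [0.551, 0.146, 0.2638]
eef_rot: [-0.133, 0.991, -0.002, -0.005]
ft_force: [1.1, 0.7, -0.8]
width: 0.023
[0.55101722 0.14591323 0.26378968] [-0.13330546  0.99106148 -0.00200714 -0.00477064] [-0.79992925  0.03612516 -0.24082607] 0.023041027390219314
tool shift cm [ 0.04376188  0.30093479 -0.00037727] down [-0.00892086 -0.00525031 -0.99994642]
```

```bash
python3 -m jog '[[0,0.3,0,0,1],[0,0,0,0,1],[0,0,1.5,0,1],[0,0,1.5,0,1],[0,0,1.5,0,1],[0,0,1.5,0,1],[0,0,1.5,0,1],[0,0,0.5,0,1],[0,0,0,0,1],[0,0,0,0,1]]'
python3 - <<'E'
from h import *
c=snap('wrist','w6');t=snap('scene','s6');s=r.read_state();p=s['ee_pos'];print(p,s['eef_rot'],s['ft_force'],s['width'])
u,v=map(int,proj(t,[.55,.149,.05])); print(u,v)
a=cv2.resize(t['pixels'][v-55:v+35,u-40:u+40,::-1],None,fx=5,fy=5,interpolation=cv2.INTER_CUBIC)
u,v=map(int,proj(c,[.55,.149,.024],True)); print(u,v)
b=cv2.resize(c['pixels'][v-45:v+45,u-50:u+30,::-1],None,fx=5,fy=5,interpolation=cv2.INTER_CUBIC)
cv2.imwrite('pics/c6.png',np.hstack([a,b]))
E
```

```text
time: 8.45
ee_pos: [0.5498, 0.1503, 0.1824]
eef_rot: [-0.134, 0.991, -0.002, -0.004]
ft_force: [-0.5, -0.6, -0.5]
width: 0.0233
[0.55001763 0.15033975 0.18260577] [-0.13428215  0.99093613 -0.00155886 -0.00338462] [-0.01145588 -0.1050574   0.05781236] 0.022847362505157405
307 240
276 200
```

View pics/c6.png

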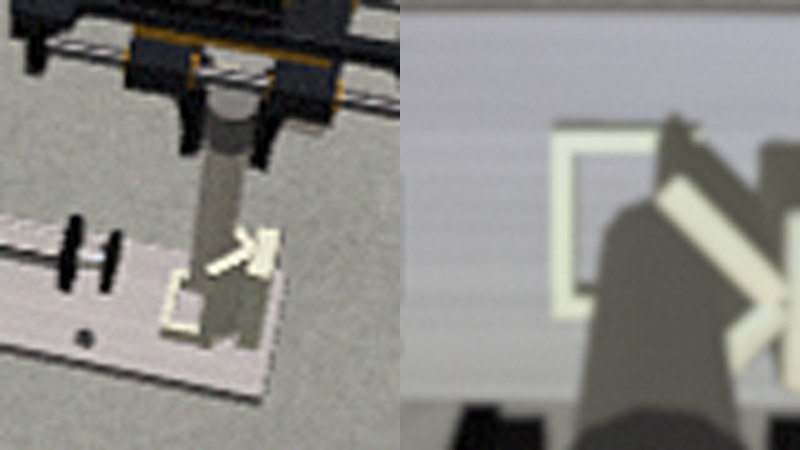

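```bash
python3 - <<'E'
from h import *
c=load('w6'); P=lambda u,v,z:onz(c,226+(u-400)/5,155+v/5,z,True)[:2]*1000
ot,ob=P(552,125,.024),P(552,318,.024); a=np.radians(15.2);Y=np.array([-np.sin(a),np.cos(a)])
print(ot,ob,np.linalg.norm(ot-ob),'nest',(ot+ob)/2+18*Y)
f=lambda p:(lambda q:((q[0]-226)*5+400,(q[1]-155)*5))(proj(c,p,True))
for th in range(0,360,30):
    print(th,np.round(f([.5500+.01*np.cos(np.radians(th)),.1503+.01*np.sin(np.radians(th)),.047])))
E
```

```text
[536.41724286 126.08711065] [572.42517404 135.54723031] 37.229893528591724 nest [549.70180324 148.18746738]
0 [642. 309.]
30 [672. 309.]
60 [698. 295.]
90 [713. 270.]
120 [713. 242.]
150 [699. 216.]
180 [673. 201.]
210 [643. 201.]
240 [617. 215.]
270 [602. 241.]
300 [602. 269.]
330 [617. 294.]
```

```bash
python3 -m jog '[[0,-0.2,0,0,1],[0,0,0.8,0,1],[0,0,0.8,0,1],[0,0,0.8,0,1],[0,0,0.5,0,1],[0,0,0.2,0,1],[0,0,0.1,0,1],[0,0,0.1,0,1],[0,0,0,0,1],[0,0,0,0,1]]'
```

```text
time: 9.55
ee_pos: [0.5531, 0.1488, 0.1506]
eef_rot: [-0.134, 0.991, -0.001, 0.0]
ft_force: [1.2, -0.3, -0.7]
width: 0.0236
```

```bash
python3 -m jog '[[0.3,0,0,0,1],[0,0,0.1,0,1],[0,0,0.1,0,1],[0,0,0,0,1],[0,0,0,0,0.3],[0,0,0,0,0.3],[0,0,0,0,0.3],[0,0,0,0,0.3],[0,0,0,0,0.3],[0,0,0,0,0.3]]'
python3 - <<'E'
from h import *
c=snap('wrist','w7');t=snap('scene','s7');s=r.read_state();p=s['ee_pos'];print(p,s['eef_rot'],s['ft_force'],s['width'])
u,v=map(int,proj(t,[.55,.149,.07])); print(u,v)
a=cv2.resize(t['pixels'][v-45:v+45,u-40:u+40,::-1],None,fx=5,fy=5,interpolation=cv2.INTER_CUBIC)
u,v=map(int,proj(c,[.55,.149,.1],True)); print(u,v)
b=cv2.resize(c['pixels'][v-60:v+30,u-45:u+35,::-1],None,fx=5,fy=5,interpolation=cv2.INTER_CUBIC)
cv2.imwrite('pics/c7.png',np.hstack([a,b]))
E
```

```text
time: 10.55
ee_pos: [0.5504, 0.1481, 0.1496]
eef_rot: [-0.134, 0.991, -0.0, 0.001]
ft_force: [-0.1, 0.9, 0.1]
width: 0.0586
[0.55036647 0.14814519 0.14963643] [-1.34196482e-01  9.90953752e-01 -5.04240456e-04  1.30801062e-03] [ 0.13141298  0.4235378  -0.2263925 ] 0.06012983637154117
307 235
278 236
```

View pics/c7.png

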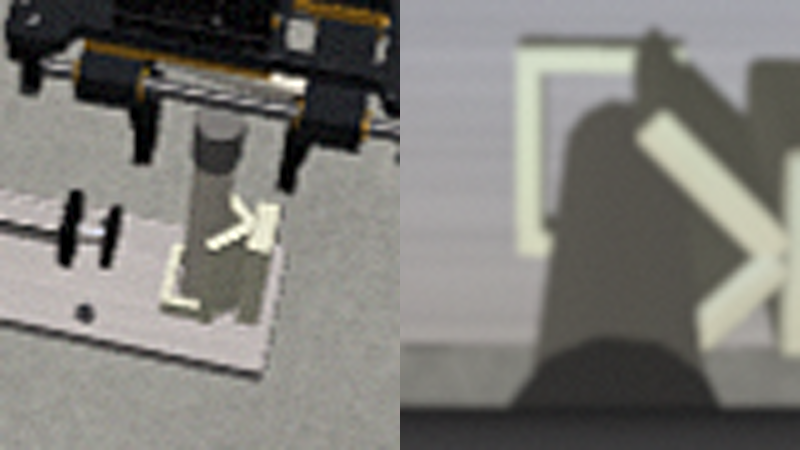

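The tube stands upright inside the lips, against the V side. Next I retreat upward and go over the blades.

```bash
python3 -m jog '[[0,0,0,0,0.2],[0,0,-1.5,0,0.2],[0,0,-2,0,0.2],[0,0,-2,0,0.2],[0,0,-1.5,0,0.2],[0,0,0,0,0],[0.8,-2,0,0,0],[0.8,-2,0,0,0],[0.8,-2,0,0,0],[0.8,-2,0,0,0]]'
python3 -m jog '[[0.8,-2,0,0,0],[0.8,-2,0,0,0],[0.8,-2,0,0,0],[0.8,-2,0,0,0],[0.8,-2,0,0,0],[0.4,-0.7,0,0,0],[0,0,0,0,0],[0,0,0,0,0],[0,0,0,0,0],[0,0,0,0,0]]'
python3 - <<'E'
from h import *
c=snap('wrist','w8');s=r.read_state();p=s['ee_pos'];print(p,s['eef_rot'],s['ft_force'],s['width'])
E
```

```text
time: 11.65
ee_pos: [0.5403, 0.0638, 0.2266]
eef_rot: [-0.137, 0.991, 0.0, 0.003]
ft_force: [0.9, 0.4, 0.2]
width: 0.0865
time: 12.65
ee_pos: [0.5248, -0.0557, 0.2251]
eef_rot: [-0.137, 0.991, 0.001, 0.002]
ft_force: [-0.5, -0.1, -0.5]
width: 0.0871
[ 0.52480856 -0.05560291  0.22513645] [-1.36729698e-01  9.90606743e-01  7.58665461e-04  1.64183874e-03] [ 0.94274008 -0.04165617  0.69662149] 0.08701046472792281
```

View pics/w8.png

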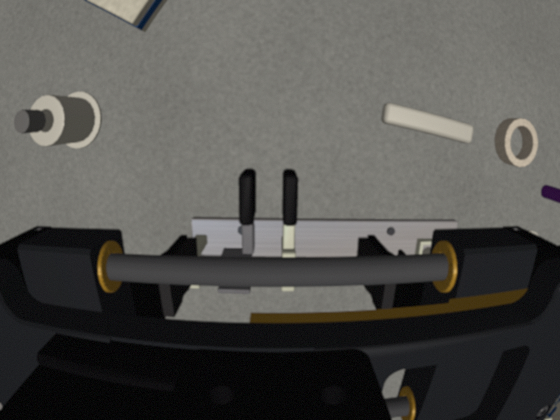

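```bash
python3 - <<'E'
from h import *
c=load('w8');g=c['pixels'].max(2).astype(int)
X=np.array([np.cos(np.radians(15.2)),np.sin(np.radians(15.2))]);Y=np.array([-X[1],X[0]])
O=np.array([.5497,.1483])-.115*Y; tc=r.read_state()['ee_pos'][:2]-O
print('tcp in clamp',tc@X*1e3,tc@Y*1e3)
for v in (180,190,200,210,218):
    u=np.where(g[v,230:310]<55)[0]+230; k=np.split(u,np.where(np.diff(u)>3)[0]+1)
    print(v,[(q[0],q[-1]) for q in k],[np.round([(onz(c,e,v,.07,True)[:2]-O)@X*1e3,(onz(c,e,v,.07,True)[:2]-O)@Y*1e3],1).tolist() for e in (u[0]-.5,u[-1]+.5)])
u=248
print([ (v,g[v,246:250].tolist()) for v in range(164,182,2)], [(v,round(((onz(c,u,v,z,True)[:2]-O)@X)*1e3)) for v,z in((168,.02),(180,.07),(224,.07))])
E
```

```text
tcp in clamp -77.48178633059257 -75.24340063552899
180 [(np.int64(239), np.int64(254)), (np.int64(283), np.int64(297))] [[-95.5, -111.1], [-95.9, -56.8]]
190 [(np.int64(240), np.int64(254)), (np.int64(283), np.int64(296))] [[-86.0, -110.3], [-86.5, -57.5]]
200 [(np.int64(240), np.int64(254)), (np.int64(283), np.int64(296))] [[-76.5, -110.5], [-77.0, -57.2]]
210 [(np.int64(240), np.int64(254)), (np.int64(283), np.int64(296))] [[-66.9, -110.7], [-67.4, -57.0]]
218 [(np.int64(239), np.int64(253)), (np.int64(283), np.int64(296))] [[-59.0, -111.8], [-59.6, -56.8]]
[(164, [126, 125, 126, 125]), (166, [126, 124, 123, 122]), (168, [98, 88, 86, 83]), (170, [16, 14, 14, 13]), (172, [5, 11, 8, 8]), (174, [14, 5, 12, 11]), (176, [23, 21, 28, 21]), (178, [34, 37, 38, 29]), (180, [34, 39, 38, 33])] [(168, -100), (180, -95), (224, -53)]
```

```bash
python3 -m jog '[[-0.25,0.2,0,0.009,0],[0,0,1,0,0],[0,0,1.5,0,0],[0,0,1.5,0,0],[0,0,1.5,0,0],[0,0,1.5,0,0],[0,0,1,0,0],[0,0,0.5,0,0],[0,0,0,0,0],[0,0,0,0,0]]'
cat > st.py <<'E'
from h import *
X=np.array([np.cos(np.radians(15.2)),np.sin(np.radians(15.2))]);Y=np.array([-X[1],X[0]])
O=np.array([.5497,.1483])-.115*Y
s=r.read_state();tc=s['ee_pos'][:2]-O
print('t',s['time'],'clamp xy mm',tc@X*1e3,tc@Y*1e3,'z',s['ee_pos'][2],'w',s['width'],'F in clamp',s['ft_force'][:2]@X,s['ft_force'][:2]@Y,s['ft_force'][2],s['eef_rot'])
E
python3 st.py
```

```text
time: 13.7
ee_pos: [0.5269, -0.05, 0.1332]
eef_rot: [-0.133, 0.991, 0.001, 0.001]
ft_force: [0.0, 0.5, -0.1]
width: 0.087
t 13.7 clamp xy mm -73.95565292138289 -70.41307607776272 z 0.13321507393217025 w 0.0869589452661949 F in clamp 0.15696867930514607 0.44448875838742524 -0.12903600374695767 [-1.33466301e-01  9.91052441e-01  8.70434182e-04  1.02330123e-03]
```

```bash
python3 -m jog '[[0.1,-0.35,0,0,0],[0,0,0,0,0],[0,0,1,0,0],[0,0,1.5,0,0],[0,0,1.5,0,0],[0,0,1.5,0,0],[0,0,1.5,0,0],[0,0,1,0,0],[0,0,0.2,0,0],[0,0,0,0,0]]'; python3 st.py
```

```text
time: 14.7
ee_pos: [0.5288, -0.054, 0.0481]
eef_rot: [-0.133, 0.991, 0.001, 0.004]
ft_force: [0.2, -0.1, -0.1]
width: 0.0867
t 14.7 clamp xy mm -73.23211973413524 -74.78169193500432 z 0.04805749011038922 w 0.08672664850889666 F in clamp 0.153462842871982 -0.15910357951073617 -0.09406084700936268 [-1.33194773e-01  9.91083410e-01  7.27873945e-04  3.50656689e-03]
```

```bash
python3 -m jog '[[0,0.15,0,0,0],[0,0,0,0,0],[0,0,0,0,0.1],[0,0,0,0,0.15],[0,0,0,0,0.2],[0,0,0,0,0.25],[0,0,0,0,0.3],[0,0,0,0,0.3],[0,0,0,0,0.3],[0,0,0,0,0.3]]' 40; python3 st.py
python3 - <<'E'
from h import *
from st import X,Y,O
c=load('w4'); 
for u,v in((216,200),(216,320),(190,344),(166,215)): print((onz(c,155+u/6,140+v/6,.057,True)[:2]-O)@Y*1e3)
t=snap('scene','s9')
u,v=map(int,proj(t,[.555,.1,.045])); print(u,v,c['pixels'].shape)
E
```

```text
time: 15.7
ee_pos: [0.531, -0.0572, 0.0504]
eef_rot: [-0.131, 0.991, -0.002, 0.007]
ft_force: [0.4, -2.3, -0.6]
width: 0.0612
t 15.7 clamp xy mm -71.92170730280041 -78.38399094464386 z 0.05040534601023493 w 0.061152670559436004 F in clamp -0.1680737913352458 -2.3273510595743065 -0.5597217850585094 [-0.13128442  0.99131965 -0.00201327  0.00676076]
t 15.7 clamp xy mm -71.92170730280041 -78.38399094464386 z 0.05040534601023493 w 0.061152670559436004 F in clamp -0.1680737913352458 -2.3273510595743065 -0.5597217850585094 [-0.13128442  0.99131965 -0.00201327  0.00676076]
74.8991719699578
73.81386576538868
68.46310725839136
65.06734882639338
289 235 (420, 560, 3)
```

```bash
python3 -m jog '[[0,0,0,0,0.36],[0,0,0,0,0.4],[0,0,0,0,0.44],[0,0.1,0,0,0.48],[0,0.1,0,0,0.52],[0,0.1,0,0,0.56],[0,0.1,0,0,0.6],[0,0,0,0,0.6],[0,0,0,0,0.6],[0,0,0,0,0.6]]' 20; python3 st.py
python3 - <<'E'
from h import *
from st import X,Y,O
c=snap('wrist','w10');t=snap('scene','s10')
P=lambda x,y,z:[*(O+X*x+Y*y),z]
for n,k,f in(('s',t,False),('w',c,True)):
    print(n,[np.round(proj(k,P(0,y,.057),f)).tolist() for y in(75,97,108,118)])
u,v=map(int,proj(t,P(0,95,.057))); s9=load('s9')
f=lambda q:cv2.resize(q['pixels'][v-35:v+35,u-50:u+40,::-1],None,fx=4.4,fy=4.4,interpolation=cv2.INTER_CUBIC)
print(u,v)
cv2.imwrite('pics/c10.png',np.vstack([np.hstack([f(s9),f(t)]),c['pixels'][120:400,:,::-1].repeat(1,0)[:,:].copy() if 0 else cv2.resize(c['pixels'][130:330,:,::-1],(792,283))]))
E
```

```text
time: 16.75
ee_pos: [0.5298, -0.0523, 0.0503]
eef_rot: [-0.132, 0.991, -0.002, 0.007]
ft_force: [-1.2, 2.0, 0.6]
width: 0.0352
t 16.75 clamp xy mm -71.84510321527623 -73.37305581104145 z 0.05033483202010503 w 0.03521511086824874 F in clamp -0.6268247375967401 2.261678418855876 0.5641696045374549 [-0.13181312  0.99124988 -0.00186578  0.00674508]
t 16.75 clamp xy mm -71.84510321527623 -73.37305581104145 z 0.05033483202010503 w 0.03521511086824874 F in clamp -0.6268247375967401 2.261678418855876 0.5641696045374549 [-0.13181312  0.99124988 -0.00186578  0.00674508]
s [[-2877.0, -392.0], [-2800.0, -377.0], [-2775.0, -372.0], [-2756.0, -368.0]]
w [[789.0, 210.0], [789.0, 210.0], [789.0, 210.0], [789.0, 210.0]]
-2805 -377Traceback (most recent call last):
  File "<stdin>", line 10, in <module>
  File "<stdin>", line 8, in <lambda>
cv2.error: OpenCV(4.12.0) /io/opencv/modules/imgproc/src/resize.cpp:4208: error: (-215:Assertion failed) !ssize.empty() in function 'resize'
```

```bash
cat > jaw.py <<'E'
from h import *
from st import X,Y,O
P=lambda x,y,z:[*(O+(X*x+Y*y)/1e3),z/1e3]
def prof(c,x,z):
    ys=np.arange(50,112,1.5); g=c['pixels'].max(2).astype(np.float32)
    uv=np.array([proj(c,P(x,y,z)) for y in ys],np.float32)
    return ys,cv2.remap(g,uv[:,:1],uv[:,1:],cv2.INTER_LINEAR)[:,0].astype(int)
def show(*fs):
    for x,z in((0,45),(0,52)):
        for f in fs: 
            ys,p=prof(load(f),x,z); print(x,z,f,' '.join(map(str,p)), 'dark y:',ys[p<60])
if __name__=='__main__': 
    import sys; show(*sys.argv[1:])
E
python3 jaw.py s7 s9 s10 | grep -v '^t '
```

```text
0 45 s7 85 127 159 163 161 158 153 140 108 74 31 9 3 45 112 164 200 193 189 187 186 184 182 180 180 181 181 183 184 183 183 183 197 219 223 213 160 119 98 99 107 106 dark y: [65.  66.5 68.  69.5]
0 45 s9 10 65 119 151 165 157 155 151 149 139 97 56 24 19 26 86 142 179 194 190 187 183 183 183 185 187 189 188 185 185 184 183 198 221 225 214 164 122 100 101 107 105 dark y: [50.  66.5 68.  69.5 71. ]
0 45 s10 163 155 145 147 151 161 149 129 59 11 9 16 35 79 123 145 157 161 166 168 156 138 75 27 10 29 77 128 177 184 186 186 199 220 224 213 159 120 105 103 105 105 dark y: [62.  63.5 65.  66.5 68.  84.5 86.  87.5]
0 52 s7 90 151 198 206 206 205 210 216 198 161 70 24 4 30 72 129 170 185 187 184 185 185 185 185 184 184 184 185 185 183 184 185 190 202 219 221 204 163 116 107 104 106 dark y: [66.5 68.  69.5]
0 52 s9 3 69 143 201 219 212 214 219 210 192 143 83 12 4 16 85 146 187 195 188 186 184 184 184 185 185 184 184 184 185 186 185 191 202 219 221 202 163 119 108 104 105 dark y: [50.  68.  69.5 71. ]
0 52 s10 184 185 186 188 188 187 163 129 56 10 9 10 11 77 153 201 225 214 211 209 201 179 122 66 19 15 26 92 148 182 192 187 194 204 219 221 204 164 120 109 104 106 dark y: [62.  63.5 65.  66.5 68.  86.  87.5 89. ]
```

```bash
python3 -m jog '[[0,0,0,0,0.5],[0,0,0,0,0.35],[0,0,0,0,0.2],[0,-0.1,0,0,0],[0,0,0,0,0],[0,0,0,0,0],[0,0,0,0,0],[0,0,0,0,0],[0,0,0,0,0],[0,0,0,0,0]]' 20; python3 st.py
python3 -c "
from h import *
snap('scene','s11')"; python3 jaw.py s10 s11 | grep -v '^t '
```

```text
time: 17.85
ee_pos: [0.5305, -0.0545, 0.0505]
eef_rot: [-0.131, 0.991, -0.003, 0.007]
ft_force: [0.3, -0.4, -1.1]
width: 0.0867
t 17.85 clamp xy mm -71.75449546573626 -75.68363343845924 z 0.05050289943493494 w 0.08671850018989014 F in clamp 0.2130895885646789 -0.44793876936991933 -1.070218644351429 [-0.13149554  0.99128803 -0.00250717  0.00711879]
0 45 s10 163 155 145 147 151 161 149 129 59 11 9 16 35 79 123 145 157 161 166 168 156 138 75 27 10 29 77 128 177 184 186 186 199 220 224 213 159 120 105 103 105 105 dark y: [62.  63.5 65.  66.5 68.  84.5 86.  87.5]
0 45 s11 165 155 147 147 149 156 146 129 57 7 10 15 24 68 117 144 159 162 167 168 154 136 71 24 13 34 80 129 177 186 190 188 200 219 223 213 162 122 103 102 106 107 dark y: [62.  63.5 65.  66.5 68.  84.5 86.  87.5]
0 52 s10 184 185 186 188 188 187 163 129 56 10 9 10 11 77 153 201 225 214 211 209 201 179 122 66 19 15 26 92 148 182 192 187 194 204 219 221 204 164 120 109 104 106 dark y: [62.  63.5 65.  66.5 68.  86.  87.5 89. ]
0 52 s11 185 184 183 184 188 191 164 128 58 15 15 11 1 69 148 198 226 218 213 208 199 178 123 68 17 14 28 93 148 184 193 185 193 204 220 221 202 161 115 108 106 106 dark y: [62.  63.5 65.  66.5 68.  86.  87.5 89. ]
```

```bash
python3 -m jog '[[0,0,0,0,0.15],[0,0,0,0,0.25],[0,0,0,0,0.32],[0,0,0,0,0.36],[0,0,0,0,0.4],[0,0,0,0,0.44],[0,0.1,0,0,0.48],[0,0.1,0,0,0.5],[0,0,0,0,0.5],[0,0,0,0,0.5]]' 20; python3 st.py
python3 -c "
from h import *
snap('scene','s12')"; python3 jaw.py s11 s12 | grep -v '^t '
```

```text
time: 18.9
ee_pos: [0.5311, -0.0564, 0.0505]
eef_rot: [-0.13, 0.991, -0.005, 0.008]
ft_force: [0.3, 0.4, 0.0]
width: 0.0439
t 18.9 clamp xy mm -71.61817601478107 -77.63691515614568 z 0.05048864842839945 w 0.04386839052291355 F in clamp 0.4314246849707284 0.2663637585756279 0.020913256002462577 [-0.1299888   0.99146859 -0.00471239  0.00841034]
0 45 s11 165 155 147 147 149 156 146 129 57 7 10 15 24 68 117 144 159 162 167 168 154 136 71 24 13 34 80 129 177 186 190 188 200 219 223 213 162 122 103 102 106 107 dark y: [62.  63.5 65.  66.5 68.  84.5 86.  87.5]
0 45 s12 163 154 146 145 148 163 178 194 176 164 159 146 127 82 37 20 7 2 25 74 122 163 161 156 160 164 166 145 109 41 4 12 77 167 211 226 165 121 103 102 103 102 dark y: [71.  72.5 74.  75.5 77.  93.5 95.  96.5]
0 52 s11 185 184 183 184 188 191 164 128 58 15 15 11 1 69 148 198 226 218 213 208 199 178 123 68 17 14 28 93 148 184 193 185 193 204 220 221 202 161 115 108 106 106 dark y: [62.  63.5 65.  66.5 68.  86.  87.5 89. ]
0 52 s12 189 187 185 183 184 185 186 186 187 187 188 185 176 130 70 28 8 6 33 80 141 190 205 212 213 215 214 192 146 62 16 2 68 145 204 225 207 166 121 107 103 109 dark y: [72.5 74.  75.5 77.  95.  96.5]
```

```bash
python3 -m jog '[[0,0.1,0,0,0.52],[0,0.1,0,0,0.54],[0,0.1,0,0,0.56],[0,0.1,0,0,0.58],[0,0.1,0,0,0.6],[0,0,0,0,0.61],[0,0,0,0,0.61],[0,0,0,0,0.61],[0,0,0,0,0.61],[0,0,0,0,0.61]]' 25; python3 st.py
python3 -c "
from h import *
snap('scene','s13')"; python3 jaw.py s12 s13 | grep -v '^t '
```

```text
time: 19.95
ee_pos: [0.5298, -0.0517, 0.0505]
eef_rot: [-0.13, 0.991, -0.005, 0.009]
ft_force: [0.1, -0.3, 0.1]
width: 0.0339
t 19.95 clamp xy mm -71.60027639622221 -72.8037530589078 z 0.05047929167698209 w 0.03390699537107088 F in clamp 0.04671276472744221 -0.3536442312116429 0.12634370551268526 [-0.12990629  0.99147561 -0.00514304  0.0086038 ]
0 45 s12 163 154 146 145 148 163 178 194 176 164 159 146 127 82 37 20 7 2 25 74 122 163 161 156 160 164 166 145 109 41 4 12 77 167 211 226 165 121 103 102 103 102 dark y: [71.  72.5 74.  75.5 77.  93.5 95.  96.5]
0 45 s13 162 153 144 142 147 165 180 196 177 162 153 146 143 154 176 189 195 177 155 123 60 4 9 21 63 106 146 162 171 165 162 167 149 120 58 10 19 40 70 95 113 111 dark y: [ 81.5  83.   84.5 101.  102.5 104.  105.5]
0 52 s12 189 187 185 183 184 185 186 186 187 187 188 185 176 130 70 28 8 6 33 80 141 190 205 212 213 215 214 192 146 62 16 2 68 145 204 225 207 166 121 107 103 109 dark y: [72.5 74.  75.5 77.  95.  96.5]
0 52 s13 188 184 182 181 181 184 185 184 185 185 184 183 183 180 180 185 190 194 183 163 81 12 7 11 20 76 141 188 214 207 204 208 204 182 97 39 20 43 74 102 117 111 dark y: [ 81.5  83.   84.5  86.  102.5 104.  105.5]
```

```bash
python3 - <<'E'
from h import *
snap('top','t13')
E
python3 -m jog '[[0,0,0,0,0.5],[0,0,0,0,0.35],[0,0,0,0,0.2],[0,-0.1,0,0,0],[0,0,0,0,0],[0,0,0,0,0],[0,0,0,0,0],[0,0,0,0,0],[0,0,0,0,0],[0,0,0,0,0]]' 20; python3 st.py
cat > sep.py <<'E'
from jaw import *
def sep(f,lim=135):
    c=load(f); g=c['pixels'].max(2).astype(np.float32); ys=np.arange(48,116,.25); out=[]
    for z in (42,45,48,51,54):
        uv=np.array([proj(c,P(0,y,z)) for y in ys],np.float32)
        p=cv2.remap(g,uv[:,:1],uv[:,1:],cv2.INTER_CUBIC)[:,0]
        i=np.where(p<75)[0]; b=[k for k in np.split(i,np.where(np.diff(i)>8)[0]+1) if len(k)>6 and ys[k[0]]>58]
        out.append([round(float(np.average(ys[k],weights=75.1-p[k])),1) for k in b])
    print(f,out)
import sys
for f in sys.argv[1:]: sep(f)
E
python3 - <<'E'
from h import *
snap('scene','s14');snap('top','t14')
E
python3 sep.py s7 s9 s11 s12 s13 s14 top0 t13 t14
```

```text
time: 21.05
ee_pos: [0.5301, -0.0527, 0.0505]
eef_rot: [-0.13, 0.991, -0.005, 0.009]
ft_force: [0.2, 0.5, -0.3]
width: 0.0863
t 21.05 clamp xy mm -71.65816984329498 -73.83347924686647 z 0.05045231043411016 w 0.08632251620346203 F in clamp 0.32312910513213317 0.39937540922534925 -0.3318905464864069 [-0.12995634  0.99146957 -0.00515999  0.00853276]
t 21.15 clamp xy mm -71.65483181588813 -73.88102125699707 z 0.050461850624364465 w 0.08684614397445954 F in clamp 0.7157283130108429 0.1624905370557697 -0.9780010546002214 [-0.12993153  0.99147272 -0.0051632   0.00854262]
s7 [[66.9], [67.0], [67.4], [67.8], [67.9]]
s9 [[67.9], [69.3], [69.6], [69.5], [69.5]]
s11 [[65.0, 85.5], [65.5, 85.8], [65.5, 86.6], [65.7, 87.2], [65.9, 87.3]]
s12 [[62.9, 74.3, 95.1], [74.4, 95.4], [74.0, 95.6], [74.4, 95.6], [75.0, 96.1]]
s13 [[64.0, 82.1, 103.0], [82.9, 103.5], [83.2, 103.8], [83.6, 103.8], [84.2, 104.2]]
s14 [[63.6, 82.4, 103.2], [83.1, 103.5], [83.4, 103.6], [83.6, 103.8], [84.2, 104.2]]
top0 [[65.5], [65.4], [65.4], [65.3], [65.2]]
t13 [[83.3, 103.9], [83.1, 103.7], [82.9, 103.5], [82.8, 103.3], [82.7, 103.2]]
t14 [[83.2, 103.8], [83.0, 103.6], [82.8, 103.3], [82.7, 103.1], [82.6, 102.9]]
```

```bash
python3 -m jog '[[0,0,0,0,0.15],[0,0,0,0,0.25],[0,-0.2,0,0,0.32],[0,-0.2,0,0,0.36],[0,-0.2,0,0,0.4],[0,0,0,0,0.42],[0,0,0,0,0.44],[0,0,0,0,0.45],[0,0,0,0,0.45],[0,0,0,0,0.45]]' 30; python3 st.py
python3 - <<'E'
from h import *
snap('scene','s15');snap('top','t15')
E
python3 sep.py s14 s15 t14 t15
```

```text
time: 22.15
ee_pos: [0.5316, -0.0585, 0.0506]
eef_rot: [-0.13, 0.991, -0.005, 0.008]
ft_force: [-0.7, 0.4, 0.6]
width: 0.0483
t 22.15 clamp xy mm -71.68552387240851 -79.86546769711997 z 0.050560546902386046 w 0.04833696955185478 F in clamp -0.5323685904290322 0.6101326888240854 0.6213624106357842 [-0.12986457  0.99148504 -0.00471302  0.00839049]
t 22.25 clamp xy mm -71.65413599441133 -79.8275801903054 z 0.05058714053109873 w 0.04823807302445312 F in clamp -0.14576809502485405 1.9999964532969199 0.009197763638429945 [-0.12987762  0.99148338 -0.00467288  0.00840624]
s14 [[63.6, 82.4, 103.2], [83.1, 103.5], [83.4, 103.6], [83.6, 103.8], [84.2, 104.2]]
s15 [[63.9, 76.1, 86.8, 103.4], [86.9, 103.9], [87.5, 103.9], [87.7, 103.8], [87.7, 104.2]]
t14 [[83.2, 103.8], [83.0, 103.6], [82.8, 103.3], [82.7, 103.1], [82.6, 102.9]]
t15 [[86.8, 104.1], [86.7, 103.9], [86.5, 103.6], [86.4, 103.3], [86.3, 103.1]]
```

```bash
python3 -m jog '[[0,0,0,0,0.455],[0,0.05,0,0,0.46],[0,0.05,0,0,0.465],[0,0.05,0,0,0.47],[0,0,0,0,0.475],[0,0,0,0,0.48],[0,0,0,0,0.48],[0,0,0,0,0.48],[0,0,0,0,0.48],[0,0,0,0,0.48]]' 30; python3 st.py
python3 - <<'E'
from jaw import *
t=snap('scene','s16');c=snap('top','t16')
u,v=map(int,proj(t,P(0,95,60))); a=cv2.resize(t['pixels'][v-45:v+35,u-45:u+35,::-1],(400,400),interpolation=cv2.INTER_CUBIC)
u,v=map(int,proj(c,P(0,95,60))); b=cv2.resize(c['pixels'][v-40:v+40,u-40:u+40,::-1],(400,400),interpolation=cv2.INTER_CUBIC)
cv2.imwrite('pics/c16.png',np.hstack([a,b]))
E
python3 sep.py s15 s16 t15 t16
```

```text
time: 23.25
ee_pos: [0.5313, -0.0572, 0.0506]
eef_rot: [-0.13, 0.991, -0.005, 0.008]
ft_force: [-0.9, 0.8, 1.9]
width: 0.0458
t 23.25 clamp xy mm -71.65839226679113 -78.50724890673185 z 0.05057163399290091 w 0.045802607703071326 F in clamp -0.6537187988082567 1.0099841516233081 1.8577077653954908 [-0.12977554  0.99149503 -0.00487981  0.00849144]
t 23.25 clamp xy mm -71.65839226679113 -78.50724890673185 z 0.05057163399290091 w 0.045802607703071326 F in clamp -0.6537187988082567 1.0099841516233081 1.8577077653954908 [-0.12977554  0.99149503 -0.00487981  0.00849144]
t 23.35 clamp xy mm -71.67248371596938 -78.51269271940154 z 0.05055844234876707 w 0.04518036948491831 F in clamp 0.14856824989980907 1.149799372191611 0.6085641758669932 [-0.12977453  0.99149529 -0.00487603  0.00847898]
s15 [[63.9, 76.1, 86.8, 103.4], [86.9, 103.9], [87.5, 103.9], [87.7, 103.8], [87.7, 104.2]]
s16 [[63.9, 76.8, 89.5, 103.5], [89.4, 103.8], [89.8, 103.8], [90.2, 103.8], [90.4, 104.3]]
t15 [[86.8, 104.1], [86.7, 103.9], [86.5, 103.6], [86.4, 103.3], [86.3, 103.1]]
t16 [[89.6, 104.2], [89.5, 104.0], [89.3, 103.7], [89.1, 103.5], [88.9, 103.3]]
```

View pics/c16.png

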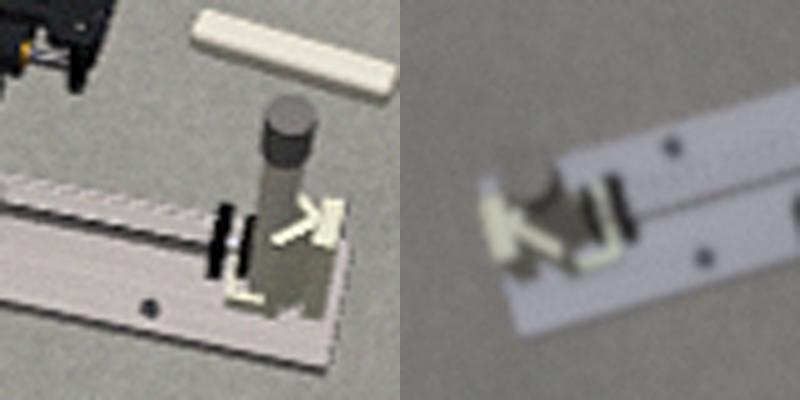

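The tube stands upright against the V with the jaw face on it. The face stopped moving while the rod gained 2.5 mm, so the pad is in by about 6.7 mm. I'm handing in.

```bash
python3 -c "
from bench import r
r.close_job(); s=r.read_state(); print(s['time'],s['width'],s['ee_pos'])"
```

```text
the job is handed in; nothing more can be done
the job is handed in; nothing more can be done
```

I pulled the long tube out of its holder, stood it in the nest and let it go. I then pumped the trigger fully twice and squeezed a third time part-way. The job was handed in at about 23.4 s with the trigger still held; no verdict was reported.

**Last checks**
- **Tube:** upright against the V in both outside views, with the fingers well away from it.
- **Pad:** pushed in about 6.7 mm. The gap between the jaw face and the rod's front block shrank from about 20.9 mm to 14.0 mm in the scene view and 14.4 mm in the top view. The jaw face did not move during the last 2.5 mm, so the tube was seated.
- **Trigger:** about 10.5 mm in, from a finger opening of 45 to 46 mm with both blades pinched. I could not measure the force on the blade directly, because the pinch balances out at the wrist.

**Checks that disagreed**
- The end of the clamp base put the nest about 11 mm away from where the lips and V showed it. I used the lips and V, and the blade positions then matched to about 1 mm.
- The first wrist-camera estimate of the jaw's starting position was about 5 mm too far forward. I corrected it from the scene and top views before the final squeeze.

I did not run a separate position check on the other objects. The tool path was kept clear of them, and no unexpected forces showed at the wrist.

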